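# Fold the track flap over to close the bridge

### The arm

A 6-joint arm with a two-finger parallel gripper is mounted at the origin on a cart in front of the work surface, level with it; the furniture and walls round the work are solid. World frame = base frame: x ahead of the robot, y to its left, z up, the work surface at z = 0. Lengths are in m, angles in rad, forces in N, time in s.
With the tool pointing down it reaches from about 0.35 to 0.725 m from the base axis. Payload 4.3 kg.
Tool frame: the origin (TCP) lies at the very end of the fingers, on their centre line; the grasp point (between the pads) lies 19 mm behind it; x points along the fingers, y is the direction in which the jaws open and shut, and the axes are right-handed (so a half turn about x gives the same grasp; the last joint's range is limited). The gripper opens to 85 mm and grips with 20 to 120 N. Pads are 22 mm wide; open, the fingers measure 114 mm over their backs; the gripper's body (76 mm by 85 mm) begins 54 mm behind the grasp point. The pads swing forward as they close: fully open they stand 13 mm farther back than shut.
Start: joints at [-1.428, 0.377, 0.081, 1.274, 0, 1.46], TCP at [0.144, -0.557, 0.204] pointing down, gripper open.
Joint ranges: [-2.72, 2.72], [-0.84, 1.66], [-1.02, 1.22], [-1.77, 2.12], [-1.37, 1.28], [-3.14, 3.14]. Speed limits (rad/s): [2.57, 2.57, 3.14, 3.14, 3.14, 3.14].

### API

Orientations are given as a 3x3 rotation matrix whose columns are the frame's x, y, z axes.
In Python, from workcell import ctrl gives the robot as it stands. The module is installed in compiled form; this text tells all that it offers.
- The arm moves only by the tool play_rows, never from a script. Its argument "motion" is a list of rows, each an object of numbers: "x", "y", "z": the shift along the world's x, y, z in m; "rx", "ry", "rz": the turn, a rotation vector about the world's x, y, z in degrees; "claw": the gripper's target within -1 to 1 (shut at 1, half-way at 0, fully open at -1). A call has 1 to 10 rows; each row shifts and turns the commanded pose from where the row before left it; what a row does not reach is not made up. A row lasts 1/8 s, in which the tool goes at most 62.5 mm and 10.7 degrees, less where a joint would pass 70% of its speed; a pose out of reach is approached as far as the arm can. A call with a gripper value outside its range is refused whole. The fingers move at their own pace and stop on an object; "grip_force" is the grip in N (left out, the last holds). Time passes only in rows, so rows that do not move let the fingers close. It gives the time, the measured TCP pose, the force and the opening at its end, in the units of the state.
- ctrl.get_obs(): the state, without advancing time (a new reading comes with each control period).
- ctrl.get_image(name): name is "scene" or "top"; returns a dict with "color" (384x512x3 uint8, red, green, blue), "range_z" (384x512 float32, m along the optical axis (not along the pixel's ray), 0 where there is no reading), "vertical_fov" (degrees; the focal length in pixels is half the picture's height over the tangent of half this angle, whatever the lens; pixels are square), "cx", "cy" (the principal point, pixels), "k1" (the pictures are not rectified: a ray, as slopes to the right and down, at radius r is drawn at 1 + k1 r^2 times it, then the intrinsics apply), "extrinsics" (4x4, takes a point from camera to world coordinates). Camera axes: x right, y down, z forward; pixel columns grow to the right and rows downward; lengths in m; the calibration is good to about 2 mm. A picture is of the moment at which its call begins.
- ctrl.finish_job(): hands the job in, once; it reports no verdict.
The state is a dict: "time_s": time; "q": joint angles; "qvel": joint speeds; "effort": joint torques, N m; "tcp_pos": TCP position; "tool_rot": TCP orientation; "wrist_force": force on the tool from outside, world axes, zero at the start; "moment": the same for the moment, N m; "opening": finger opening in m.
Only numpy, scipy, OpenCV 4.12 (cv2) and the standard library are available. Lean on these libraries where they do the work, as an engineer would, in place of code of your own. Each camera call takes 0.05 s, during which the arm holds its last target.

### The job

Close the gap in the little bridge module: with a fingertip, push the folded-back track flap up from under its free edge, on over its hinge, and press it gently down on the other side until it lies fully flat, its rails level with the fixed rails. Only push it: do not pinch it between the fingers, fling it over or press hard. Leave the tin, the eraser, the bottles and the tools where they are.

Things in the scene. Friction and masses are not known exactly. Their poses are not given: they have to be found in the camera images.
- bridge: bridge module, fixed to the worktop: plywood, 80 mm wide (its x), track along its y. Origin on the worktop straight below the middle of the hinge; z up; x is the hinge direction; the flap folds from its +y side over to its -y side. Approach block: y = 0 to +75 mm, top 40 mm high, rail tops 45 mm. Gap from y = 0 to -100 mm, its floor 6 mm high
- hinge (a point): middle of the hinge axis, 47 mm above the worktop; the axis lies along the bridge's x. Brass hinge blocks at x = +-33 mm reach 52 mm high
- flap (a joint): flap angle, rad: 0 = folded back level over the approach block (reaching to +y, rails facing down), 1.57 upright, 3.14 flat across the gap, rails up (end stop). It turns from +y up and over to -y; found at 0.2 to 0.5. The hinge is stiff: the flap stays at any angle where it is left; moving it takes about 1 to 3 N at its free end
- flap_edge (a point): middle of the flap's free edge on the rail tops, 111 mm from the hinge axis; moves with the flap. The rail tops lie in a plane 2 mm from the hinge axis, the plate behind them. Folded back, the free edge overhangs the approach block by 36 mm, so a fingertip can come under it from outside
- landing (a point): fixed point on the bridge where flap_edge lies when the flap is closed: rail-top height (45 mm above the worktop), 111 mm from the hinge to the bridge's -y. The ledge under the flap's end is at y = -100 to -113 mm, 32 mm high; behind it the abutment runs to y = -162 mm, top 40 mm, rail tops 45 mm
- flap_face (a point): point on the rail tops in the middle of the flap's track face, 93 mm from the hinge axis, a good place to press; turns with it. The flap is a stiff plate 80 mm wide (along the hinge), 108 mm long, 9 mm thick; the track (30 mm wide, 5 mm high) runs down the middle of this face, which faces down at the start and is the one to push. The back (collider flap_c2) is smooth, with two flat metal strips
- screw_tin: round tin, 54 mm wide, 21 mm high, standing in the gap below where the flap will lie (the flap clears it); origin at the centre of its underside. Leave alone
- track_rubber: brown track eraser block, 52 x 23 x 13 mm, lying across the rails of the abutment behind the landing; origin under its centre. Leave alone
- oil_bottle: small oil bottle, 25 mm wide, 85 mm high, standing just behind the bridge (its +x side) beside the hinge; origin under its centre. Leave alone
- glue_bottle: glue bottle, 32 mm wide, 83 mm high, standing to the right; origin under its centre. Leave alone
- pliers: pliers, 136 mm long, lying to the left; origin under the centre. Leave alone
- rerailer: grey channel-shaped rerailer, 100 mm long, lying to the left; origin under the centre. Leave alone

How it is judged:
On the way, in this order (a step that is already met when the one before it is completed fails the run):
1. the flap is brought up past upright (value of joint flap between 1.65 and 2.9 rad), for 0.05 s.
2. the flap is pressed flat with the fingers (value of joint flap above 3.1166 rad and contact force between the fingers and flap above 0.5 N), for 0.05 s.
At the end, for the whole second after the job is handed in: the flap lies flat across the gap, within 0.025 rad of its end stop (about 3 mm at its free edge), at rest; the tin, eraser, bottles, pliers and rerailer are within 20 mm of where they stood and still upright (value of joint flap above 3.1166 rad and distance between flap_edge and landing below 0.004 m and velocity of joint flap below 0.05 rad/s and distance of each of screw_tin, track_rubber, oil_bottle, glue_bottle, pliers, rerailer from where it was at the start of the episode below 0.02 m and angle between each of screw_tin, track_rubber, oil_bottle, glue_bottle's own z axis and vertical below 0.2 rad); the robot touches nothing.
It fails at once if the flap is pinched (both faces pressed at once) ((contact force between the fingers and flap_c0 above 2 N or contact force between the fingers and flap_c1 above 2 N) and contact force between the fingers and flap_c2 above 2 N).
It fails at once if the flap is flung over (faster than 5 rad/s) (velocity of joint flap above 5 rad/s).
It fails at once if the flap is pressed with more than 40 N (contact force between the fingers and flap above 40 N).
It fails at once if a bystander is moved by more than 20 mm (distance of any of screw_tin, track_rubber, oil_bottle, glue_bottle, pliers, rerailer from where it was at the start of the episode above 0.02 m).
It also fails if it takes over 43 s, if anything falls off the work surface, if the arm or the gripper's body presses on something with over 40 N, if the wrist force passes 120 N, or if a joint passes its speed limit or range.

## Working session

There is one attempt and no reset: what is moved stays moved. The work goes in short steps, Python scripts to look and compute and a tool call to move; the robot and the scene stay as the last step left them, time stands still between calls to the robot, and variables do not carry over. Pictures are saved under pics/ and viewed, and the job is handed in when it is done.

Besides the shell and the picture viewer there is one more tool, called after "Request:" as name([rows], argument=value, ...), one row to a line, values as JSON. play_rows: Moves the arm, as the interface text tells. Its arguments: {"type":"object","properties":{"motion":{"type":"array"},"grip_force":{"type":"number"}},"required":["motion"]}

```bash
mkdir -p pics
cat > h.py <<'E'
import numpy as np, cv2
from workcell import ctrl
def cam(n):
    im=ctrl.get_image(n); return im
def K(im):
    f=192/np.tan(np.radians(im["vertical_fov"])/2); return f
def px2w(im,u,v,z=None):
    f=K(im); d=np.array([(u-im["cx"])/f,(v-im["cy"])/f]); p=d.copy()
    for _ in range(20): p=d/(1+im["k1"]*(p@p))
    E=np.array(im["extrinsics"])
    if z is None:
        a=im["range_z"][int(round(v))-1:int(round(v))+2,int(round(u))-1:int(round(u))+2]; D=np.median(a[a>0]) if (a>0).any() else 0
        return (E@np.r_[p*D,D,1])[:3]
    r=E[:3,:3]@np.r_[p,1]; o=E[:3,3]; return o+r*(z-o[2])/r[2]
def w2px(im,P):
    E=np.linalg.inv(np.array(im["extrinsics"])); q=E@np.r_[P,1]; p=q[:2]/q[2]; p=p*(1+im["k1"]*(p@p)); f=K(im)
    return p*f+[im["cx"],im["cy"]]
E
python3 - <<'E'
from h import *
import pickle
o=ctrl.get_obs(); print(o["time_s"],o["tcp_pos"],o["opening"],o["wrist_force"]); print(np.round(o["tool_rot"],3))
for n in("scene","top"):
    im=cam(n); cv2.imwrite(f"pics/{n}0.png",im["color"][:,:,::-1]); pickle.dump(im,open(n+"0.pkl","wb")); print(n,np.round(im["extrinsics"],3),im["vertical_fov"],im["k1"])
E
```

```text
0.0 [ 0.14369808 -0.55602499  0.20324827] 0.08541793856405355 [ 0.23932281  0.02098808 -0.17710187]
[[-0.     0.25  -0.968]
 [ 0.002 -0.968 -0.25 ]
 [-1.    -0.002 -0.   ]]
scene [[-0.653 -0.514  0.556 -0.191]
 [-0.757  0.439 -0.484  0.684]
 [ 0.004 -0.737 -0.676  0.905]
 [ 0.     0.     0.     1.   ]] 47.093513854118 -0.03932853504233606
top [[ 1.000e-03 -9.920e-01  1.280e-01  3.400e-01]
 [-1.000e+00 -2.000e-03 -6.000e-03  6.600e-02]
 [ 6.000e-03 -1.280e-01 -9.920e-01  1.291e+00]
 [ 0.000e+00  0.000e+00  0.000e+00  1.000e+00]] 49.40978536456444 -0.05433812395265289
```

View pics/scene0.png

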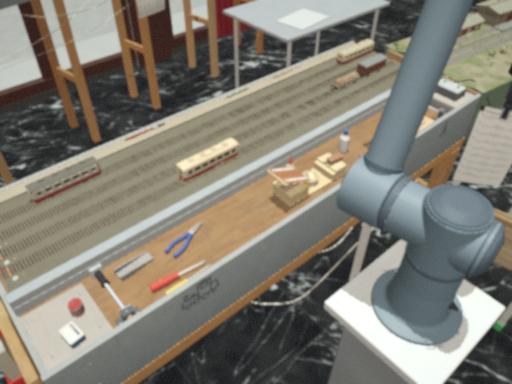

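View pics/top0.png

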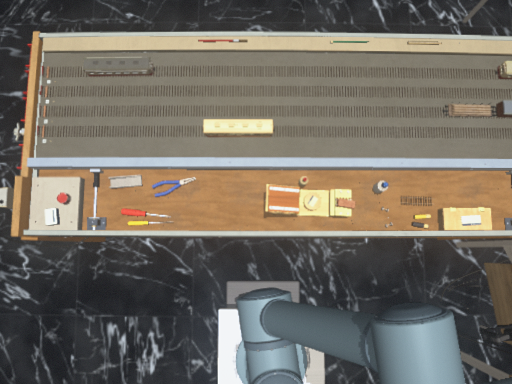

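Run:
```python
from h import *
import pickle
a=pickle.load(open("top0.pkl","rb"));b=pickle.load(open("scene0.pkl","rb"))
c=a["color"][165:240,250:400,::-1];cv2.imwrite("pics/t1.png",cv2.resize(c,None,fx=5.3,fy=5.3,interpolation=cv2.INTER_CUBIC))
c=b["color"][120:220,255:375,::-1];cv2.imwrite("pics/s1.png",cv2.resize(c,None,fx=6,fy=6,interpolation=cv2.INTER_CUBIC))
for u in range(260,360,4): print(u,[tuple(np.round(px2w(a,u,v)*1000).astype(int)) for v in (190,195,200,205,210)])
```

```text
260 [(np.int64(513), np.int64(33), np.int64(1)), (np.int64(497), np.int64(33), np.int64(1)), (np.int64(482), np.int64(33), np.int64(-1)), (np.int64(466), np.int64(33), np.int64(0)), (np.int64(450), np.int64(33), np.int64(2))]
264 [(np.int64(513), np.int64(20), np.int64(-3)), (np.int64(497), np.int64(21), np.int64(1)), (np.int64(481), np.int64(21), np.int64(2)), (np.int64(466), np.int64(21), np.int64(0)), (np.int64(450), np.int64(21), np.int64(-1))]
268 [(np.int64(500), np.int64(13), np.int64(100)), (np.int64(485), np.int64(13), np.int64(101)), (np.int64(471), np.int64(13), np.int64(101)), (np.int64(456), np.int64(13), np.int64(103)), (np.int64(442), np.int64(13), np.int64(101))]
272 [(np.int64(500), np.int64(1), np.int64(98)), (np.int64(485), np.int64(1), np.int64(99)), (np.int64(471), np.int64(1), np.int64(97)), (np.int64(456), np.int64(1), np.int64(99)), (np.int64(442), np.int64(1), np.int64(98))]
276 [(np.int64(500), np.int64(-11), np.int64(94)), (np.int64(486), np.int64(-11), np.int64(94)), (np.int64(471), np.int64(-11), np.int64(93)), (np.int64(457), np.int64(-11), np.int64(92))
[... 4085 characters left out ...]
508), np.int64(-233), np.int64(40)), (np.int64(493), np.int64(-233), np.int64(41)), (np.int64(476), np.int64(-228), np.int64(57)), (np.int64(461), np.int64(-228), np.int64(58)), (np.int64(447), np.int64(-231), np.int64(42))]
352 [(np.int64(513), np.int64(-256), np.int64(-1)), (np.int64(497), np.int64(-255), np.int64(1)), (np.int64(476), np.int64(-241), np.int64(55)), (np.int64(461), np.int64(-240), np.int64(58)), (np.int64(450), np.int64(-253), np.int64(1))]
356 [(np.int64(514), np.int64(-269), np.int64(-2)), (np.int64(498), np.int64(-268), np.int64(-1)), (np.int64(482), np.int64(-267), np.int64(-1)), (np.int64(466), np.int64(-267), np.int64(0)), (np.int64(451), np.int64(-266), np.int64(0))]
```

View pics/t1.png

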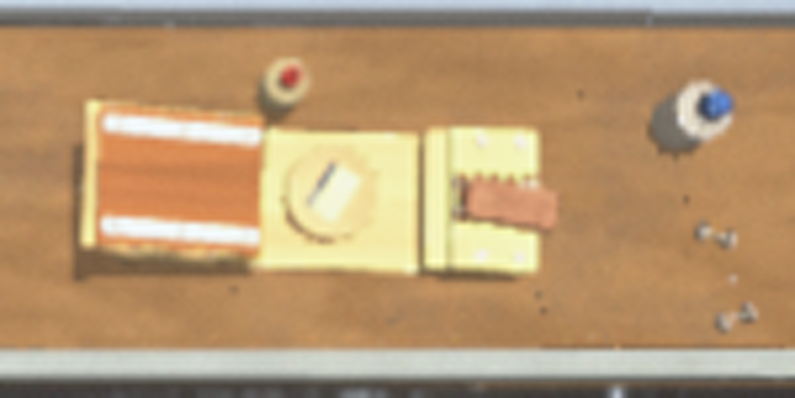

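View pics/s1.png

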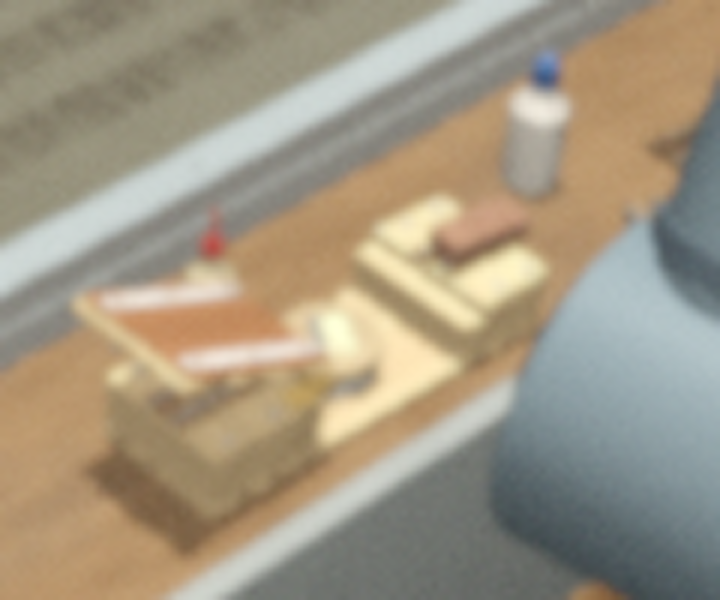

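Run:
```python
from h import *
import pickle
a=pickle.load(open("top0.pkl","rb"));b=pickle.load(open("scene0.pkl","rb"))
q=lambda u,v,z:np.round(px2w(a,250+(u+.5)/5.3-.5,165+(v+.5)/5.3-.5,z)*1000,1)
for n,u,v,z in [("ab far right",540,128,.04),("ab near right",539,272,.04),("ab front far",450,128,.04),("ab front near",450,271,.04),("ledge far",424,130,.032),("ledge near",424,272,.032),("gap near-left",262,272,.006),("gap far at flap",262,128,.006),("gap farR",418,131,.006)]: print(n,q(u,v,z))
# flap plane from top depth
P=np.array([px2w(a,u,v) for u in range(271,296) for v in range(188,209)])
A=np.c_[P[:,:2],np.ones(len(P))]
c=np.linalg.lstsq(A,P[:,2],rcond=None)[0];r=P[:,2]-A@c
m=abs(r)<.004;c=np.linalg.lstsq(A[m],P[m,2],rcond=None)[0];print("plane",c,r.std())
# same in scene
Q=np.array([px2w(b,255+u/6,120+v/6) for u,v in [(160,320),(200,320),(240,320),(200,340),(240,345),(270,330),(180,310),(220,335)]]);print(np.round(Q*1000));print("resid scene vs plane",np.round((Q[:,2]-np.c_[Q[:,:2],np.ones(len(Q))]@c)*1000))
# flap plate free edge back corners
for u,v in [(90,102),(85,246)]: print(q(u,v,.1))
# bottle, yaw from cloud: extents of abutment top
for u in(336,338,345,349):
  col=[px2w(a,u,v) for v in range(180,225)]
  xs=[p[0] for p in col if p[2]>.03]; print(u,round(max(xs),4),round(min(xs),4))
print("oil",px2w(a,304,180.5,.06),"glue",px2w(a,382,186,.06))
```

```text
ab far right [ 511.9 -244.1   40. ]
ab near right [ 429.3 -241.1   40. ]
ab front far [ 511.8 -192.2   40. ]
ab front near [ 429.8 -190.2   40. ]
ledge far [ 511.7 -178.7   32. ]
ledge near [ 429.8 -176.9   32. ]
gap near-left [431.6 -87.2   6. ]
gap far at flap [516.2 -88.3   6. ]
gap farR [ 514.6 -180.2    6. ]
plane [0.02092994 0.42218208 0.08820505] 0.0009907459161554557
[[490. -13.  88.]
 [484. -34.  81.]
 [480. -59.  70.]
 [465. -16.  90.]
 [456. -34.  83.]
 [465. -65.  70.]
 [492. -28.  85.]
 [467. -32.  83.]]
resid scene vs plane [-5. -3. -3. -1. -0. -1. -1. -1.]
[517.5  16.5 100. ]
[438.9  19.5 100. ]
336 0.5113 0.435
338 0.5112 0.4324
345 0.5113 0.432
349 0.5113 0.4321
oil [ 0.53374651 -0.09707276  0.06      ] glue [ 0.51765223 -0.33175215  0.06      ]
```

Request:
play_rows([
  {"z": 0.04,"claw": 1},
  {"z": 0.04,"x": 0.03,"y": 0.04,"claw": 1},
  {"x": 0.04,"y": 0.045,"claw": 1},
  {"x": 0.04,"y": 0.045,"claw": 1},
  {"x": 0.03,"y": 0.05,"claw": 1},
], grip_force=30)

```text
invalid input
```

```bash
cat > st.py <<'E'
from h import *
o=ctrl.get_obs(); print(round(o["time_s"],2),"tcp",np.round(o["tcp_pos"],4),"op",round(o["opening"],4),"F",np.round(o["wrist_force"],1),"q",np.round(o["q"],2)); print(np.round(o["tool_rot"],2).tolist())
E
python3 st.py
```

```text
0.1 tcp [ 0.1437 -0.5561  0.2033] op 0.0853 F [-0.5 -0.3  0.4] q [-1.43  0.38  0.08  1.27  0.    1.46]
[[-0.0, 0.25, -0.97], [0.0, -0.97, -0.25], [-1.0, -0.0, -0.0]]
```

Request:
play_rows([
  {"x": 0.0,"y": 0.0,"z": 0.04,"rx": 0,"ry": 0,"rz": 0,"claw": 1},
  {"x": 0.03,"y": 0.04,"z": 0.04,"rx": 0,"ry": 0,"rz": 0,"claw": 1},
  {"x": 0.04,"y": 0.045,"z": 0,"rx": 0,"ry": 0,"rz": 5,"claw": 1},
  {"x": 0.04,"y": 0.045,"z": 0,"rx": 0,"ry": 0,"rz": 10,"claw": 1},
  {"x": 0.03,"y": 0.05,"z": 0,"rx": 0,"ry": 0,"rz": 10,"claw": 1},
], grip_force=30)

```text
time_s: 0.72
tcp_pos: [0.2842, -0.3761, 0.2829]
tool_rot: [[0.0, 0.64, -0.768], [0.0, -0.768, -0.64], [-1.0, -0.0, -0.0]]
wrist_force: [1.7, 0.0, 0.0]
opening: 0.0002
```

```bash
python3 st.py
```

```text
0.72 tcp [ 0.2842 -0.3761  0.2829] op 0.0002 F [1.7 0.  0. ] q [-1.06  0.16 -0.01  1.4   0.    1.39]
[[0.0, 0.64, -0.77], [0.0, -0.77, -0.64], [-1.0, -0.0, -0.0]]
```

Request:
play_rows([
  {"x": 0.03,"y": 0.05,"z": 0,"rx": 0,"ry": 0,"rz": 5,"claw": 1},
  {"x": 0.03,"y": 0.05,"z": 0,"rx": 0,"ry": 0,"rz": 5,"claw": 1},
  {"x": 0.03,"y": 0.05,"z": 0,"rx": 0,"ry": 0,"rz": 5,"claw": 1},
  {"x": 0.03,"y": 0.05,"z": 0,"rx": 0,"ry": 0,"rz": 5,"claw": 1},
  {"x": 0.03,"y": 0.05,"z": 0,"rx": 0,"ry": 0,"rz": 5,"claw": 1},
  {"x": 0.03,"y": 0.05,"z": 0,"rx": 0,"ry": 0,"rz": 5,"claw": 1},
  {"x": 0.013,"y": 0.06,"z": 0,"rx": 0,"ry": 0,"rz": 5,"claw": 1},
  {"x": 0,"y": 0.06,"z": 0,"rx": 0,"ry": 0,"rz": 5,"claw": 1},
  {"x": 0,"y": 0.06,"z": 0,"rx": 0,"ry": 0,"rz": 5,"claw": 1},
  {"x": 0,"y": 0.06,"z": 0,"rx": 0,"ry": 0,"rz": 5,"claw": 1},
])

```text
time_s: 1.98
tcp_pos: [0.4756, 0.1642, 0.2829]
tool_rot: [[-0.0, 1.0, -0.006], [-0.0, -0.006, -1.0], [-1.0, -0.0, 0.0]]
wrist_force: [1.1, -0.5, 0.1]
opening: -0.0002
```

```bash
python3 st.py
```

```text
1.98 tcp [0.4756 0.1642 0.2829] op -0.0002 F [ 1.1 -0.5  0.1] q [ 0.21  0.22  0.07  1.42 -0.    1.78]
[[-0.0, 1.0, -0.01], [-0.0, -0.01, -1.0], [-1.0, -0.0, 0.0]]
```

Request:
play_rows([
  {"x": 0,"y": 0,"z": 0,"rx": -10,"ry": 0,"rz": 0,"claw": 1},
  {"x": 0,"y": 0,"z": 0,"rx": -10,"ry": 0,"rz": 0,"claw": 1},
  {"x": 0,"y": 0,"z": 0,"rx": -10,"ry": 0,"rz": 0,"claw": 1},
  {"x": 0,"y": 0,"z": 0,"rx": -10,"ry": 0,"rz": 0,"claw": 1},
  {"x": 0,"y": 0,"z": 0,"rx": -10,"ry": 0,"rz": 0,"claw": 1},
])

```text
time_s: 2.6
tcp_pos: [0.4764, 0.1631, 0.2836]
tool_rot: [[0.002, 1.0, -0.01], [-0.769, -0.004, -0.639], [-0.639, 0.009, 0.769]]
wrist_force: [-0.2, 0.9, 0.0]
opening: 0.0
```

```bash
python3 st.py
```

```text
2.6 tcp [0.4764 0.1631 0.2836] op 0.0 F [-0.2  0.9  0. ] q [ 0.63  0.71  0.45  1.93 -0.67  2.43]
[[0.0, 1.0, -0.01], [-0.77, -0.0, -0.64], [-0.64, 0.01, 0.77]]
```

Request:
play_rows([
  {"x": 0,"y": 0,"z": 0,"rx": 0,"ry": 0,"rz": 10,"claw": 1},
  {"x": 0,"y": 0,"z": 0,"rx": 0,"ry": 0,"rz": 10,"claw": 1},
  {"x": 0,"y": 0,"z": 0,"rx": 0,"ry": 0,"rz": 10,"claw": 1},
  {"x": 0,"y": 0,"z": 0,"rx": -8.7,"ry": -5,"rz": 0,"claw": 1},
  {"x": 0,"y": 0,"z": 0,"rx": -8.7,"ry": -5,"rz": 0,"claw": 1},
])

```text
time_s: 3.22
tcp_pos: [0.4757, 0.1622, 0.2861]
tool_rot: [[0.474, 0.867, 0.156], [-0.813, 0.498, -0.301], [-0.338, 0.016, 0.941]]
wrist_force: [-0.9, -1.3, -0.9]
opening: 0.0001
```

```bash
python3 st.py
```

```text
3.23 tcp [0.4757 0.1622 0.2861] op 0.0001 F [-0.9 -1.3 -0.9] q [ 0.83  0.58 -0.06  1.62 -1.12  2.33]
[[0.47, 0.87, 0.16], [-0.81, 0.5, -0.3], [-0.34, 0.02, 0.94]]
```

Request:
play_rows([
  {"x": -0.01,"y": -0.01,"z": -0.04,"rx": 0,"ry": 0,"rz": 0,"claw": 1},
  {"x": -0.01,"y": -0.01,"z": -0.045,"rx": 0,"ry": 0,"rz": 0,"claw": 1},
  {"x": -0.01,"y": -0.01,"z": -0.045,"rx": 0,"ry": 0,"rz": 0,"claw": 1},
  {"x": -0.01,"y": -0.01,"z": -0.045,"rx": 0,"ry": 0,"rz": 0,"claw": 1},
  {"x": -0.005,"y": -0.01,"z": -0.03,"rx": 0,"ry": 0,"rz": 0,"claw": 1},
])

```text
time_s: 3.85
tcp_pos: [0.4301, 0.1115, 0.0762]
tool_rot: [[0.469, 0.868, 0.165], [-0.815, 0.497, -0.298], [-0.341, 0.006, 0.94]]
wrist_force: [0.3, -0.7, 0.4]
opening: 0.0002
```

```bash
python3 st.py;python3 - <<'E'
from h import *
for n in("scene","top"):
    im=cam(n);cv2.imwrite(f"pics/{n}2.png",im["color"][:,:,::-1])
    c=im["color"][100:240,200:400,::-1];cv2.imwrite(f"pics/{n}2c.png",cv2.resize(c,None,fx=4,fy=4,interpolation=cv2.INTER_CUBIC))
E
```

```text
3.85 tcp [0.4301 0.1115 0.0762] op 0.0002 F [ 0.3 -0.7  0.4] q [ 0.82  0.75 -0.42  1.08 -1.11  2.32]
[[0.47, 0.87, 0.16], [-0.81, 0.5, -0.3], [-0.34, 0.01, 0.94]]
```

View pics/scene2c.png

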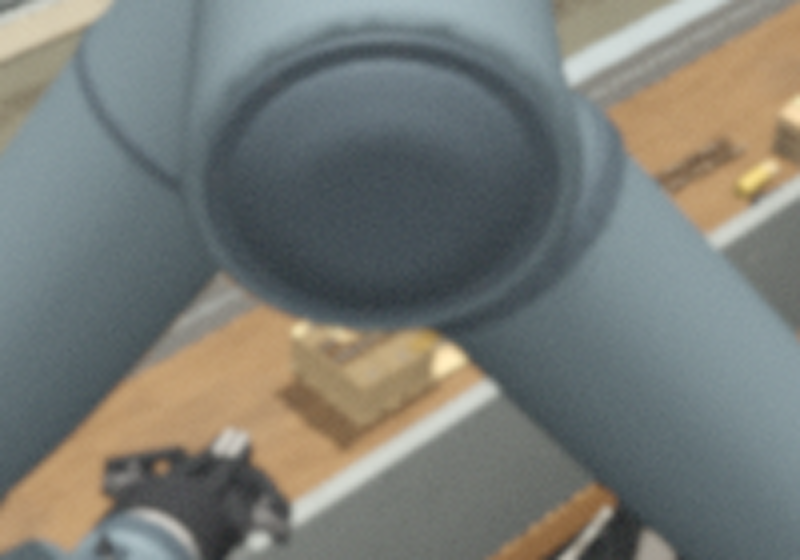

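View pics/top2c.png

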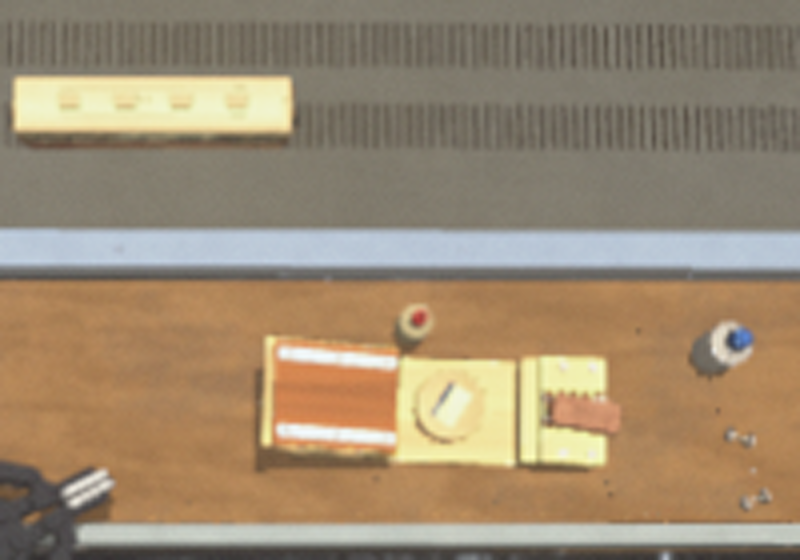

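Request:
play_rows([
  {"x": 0.012,"y": -0.023,"z": -0.008,"rx": 0,"ry": 0,"rz": 0,"claw": 1},
  {"x": 0.012,"y": -0.023,"z": -0.008,"rx": 0,"ry": 0,"rz": 0,"claw": 1},
  {"x": 0.012,"y": -0.023,"z": 0,"rx": 0,"ry": 0,"rz": 0,"claw": 1},
  {"x": 0.006,"y": -0.012,"z": 0,"rx": 0,"ry": 0,"rz": 0,"claw": 1},
  {"x": 0.005,"y": -0.01,"z": 0,"rx": 0,"ry": 0,"rz": 0,"claw": 1},
  {"x": 0,"y": 0,"z": 0,"rx": 0,"ry": 0,"rz": 0,"claw": 1},
])

```text
time_s: 4.7
tcp_pos: [0.4787, 0.0212, 0.0634]
tool_rot: [[0.469, 0.868, 0.161], [-0.815, 0.496, -0.301], [-0.341, 0.01, 0.94]]
wrist_force: [-0.6, 0.3, 0.3]
opening: 0.0003
```

```bash
python3 st.py;python3 - <<'E'
from h import *
for n in("top",):
    im=cam(n)
    c=im["color"][160:240,220:370,::-1];cv2.imwrite(f"pics/{n}3c.png",cv2.resize(c,None,fx=5,fy=5,interpolation=cv2.INTER_CUBIC))
E
```

```text
4.7 tcp [0.4787 0.0212 0.0634] op 0.0003 F [-0.6  0.3  0.3] q [ 0.6   0.62 -0.68  0.48 -1.21  1.81]
[[0.47, 0.87, 0.16], [-0.81, 0.5, -0.3], [-0.34, 0.01, 0.94]]
```

View pics/top3c.png

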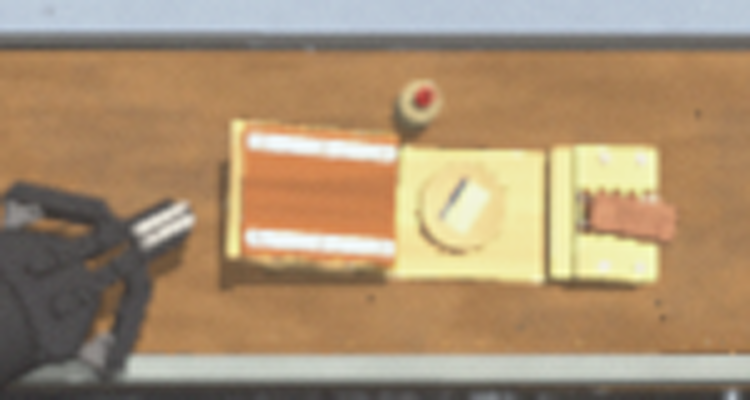

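Run:
```python
from h import *
im=cam("top"); o=ctrl.get_obs()
print(o["tcp_pos"],w2px(im,o["tcp_pos"]),px2w(im,258,203),px2w(im,257,204,.063),px2w(im,254,206))
c=im["color"][160:240,220:370,::-1];cv2.imwrite("pics/t4.png",cv2.resize(c,None,fx=5,fy=5,interpolation=cv2.INTER_CUBIC))
for v in range(196,214,2): print(v,[tuple((px2w(im,u,v)[1:]*1000).astype(int).tolist()) for u in range(246,272,2)])
```

```text
[0.47855054 0.02177566 0.06298292] [264.33864937 198.68481064] [0.46368876 0.04095618 0.08252631] [0.4627095  0.04351217 0.063     ] [0.45449084 0.05263804 0.08693723]
196 [(76, 0), (70, 0), (64, 2), (57, 0), (51, 0), (45, 0), (39, 0), (33, 0), (26, 0), (20, 0), (18, 95), (12, 99), (6, 100)]
198 [(76, 0), (70, -1), (64, 0), (57, 1), (51, 0), (45, 1), (39, 0), (33, 0), (26, 0), (20, -1), (18, 97), (12, 99), (6, 102)]
200 [(76, 0), (70, 0), (64, 5), (58, 82), (52, 82), (46, 79), (39, 1), (33, 0), (26, 0), (20, 0), (18, 97), (12, 99), (6, 101)]
202 [(76, 0), (70, 86), (64, 86), (58, 87), (52, 87), (46, 85), (40, 82), (33, 1), (26, 0), (20, 0), (18, 96), (12, 99), (6, 101)]
204 [(75, 94), (70, 92), (64, 91), (58, 92), (52, 88), (46, 86), (40, 79), (33, 0), (26, 0), (20, 0), (18, 99), (12, 101), (6, 101)]
206 [(75, 95), (69, 94), (64, 93), (58, 91), (52, 86), (46, 82), (39, 2), (33, 0), (26, 0), (20, 1), (18, 99), (12, 100), (6, 100)]
208 [(75, 90), (69, 93), (64, 93), (58, 89), (52, 84), (46, 77), (39, 1), (33, 0), (26, 1), (20, 1), (18, 101), (12, 101), (6, 98)]
210 [(75, 98), (69, 98), (64, 90), (58, 88), (51, 2), (45, 0), (39, 0), (33, 0), (26, 0), (20, 1), (14, 3), (12, 98), (6, 97)]
212 [(75, 101), (69, 98), (64, 3), (57, 0), (51, -1), (45, 0), (39, -1), (33, -2), (26, 0), (20, 2), (14, 2), (8, 2), (2, 3)]
```

Run:
```python
from h import *
im=cam("top"); o=ctrl.get_obs();f=ctrl.get_obs
print(w2px(im,np.array([.4301,.1115,.0762])),px2w(im,228,219.5,.085),px2w(im,225,222,.085))
print(np.round(o["q"],3),o["effort"])
```

```text
[233.75258344 214.65451199] [0.41540476 0.12769466 0.085     ] [0.40817295 0.13629597 0.085     ]
[ 0.603  0.622 -0.684  0.479 -1.214  1.808] [-2.60239709e-01 -4.11356628e+01  1.02762929e+01  1.53592911e+00
 -3.30134690e+00  4.95659522e-03]
```

View pics/t4.png

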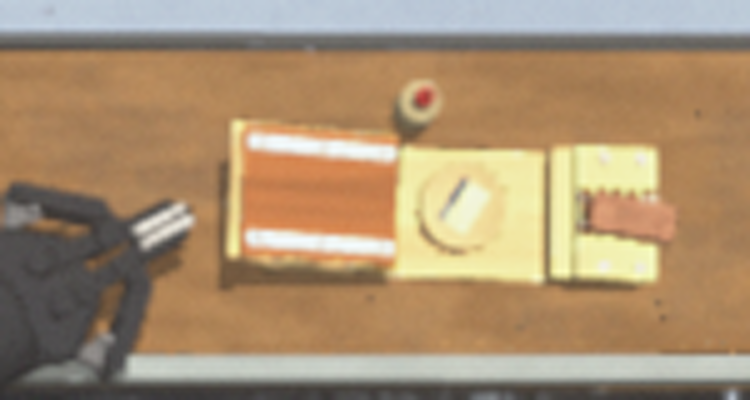

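Run:
```python
from h import *
im=cam("top"); o=ctrl.get_obs();R=np.array(o["tool_rot"]);t=np.array(o["tcp_pos"])
L=[]
for v in range(196,216):
  for u in range(240,264):
    D=im["range_z"][v,u]
    p=px2w(im,u,v)
    if p[2]>.04: L.append(R.T@(p-t))
L=np.array(L)*1000
L=L[L[:,0].argsort()[::-1]]
print(np.round(L[:45]).astype(int).tolist())
```

```text
[[-28, -5, 4], [-28, -1, 11], [-29, -3, 10], [-29, 3, 11], [-30, 9, 5], [-31, 1, 11], [-32, -2, 12], [-32, 4, 13], [-32, 11, 4], [-33, -4, 9], [-34, -7, 7], [-34, 2, 12], [-35, -9, 6], [-35, 6, 12], [-35, -1, 11], [-36, 12, 6], [-36, -3, 11], [-36, 3, 12], [-37, 7, 11], [-37, -6, 9], [-38, 1, 12], [-38, -8, 7], [-38, 13, 5], [-39, 5, 11], [-39, -10, 6], [-40, -2, 12], [-40, 9, 11], [-40, -4, 10], [-41, 2, 12], [-41, -7, 9], [-41, 15, 5], [-42, 6, 12], [-42, -9, 7], [-42, 0, 11], [-43, -11, 4], [-43, 10, 11], [-43, 4, 11], [-43, -3, 11], [-44, -5, 10], [-45, 7, 12], [-45, 1, 11], [-45, -8, 7], [-45, -12, 0], [-45, 11, 11], [-46, -10, 5]]
```

Request:
play_rows([
  {"x": 0,"y": 0,"z": -0.01,"rx": 0,"ry": 0,"rz": 0,"claw": 1},
  {"x": 0.003,"y": -0.012,"z": 0,"rx": 0,"ry": 0,"rz": 0,"claw": 1},
  {"x": 0.003,"y": -0.012,"z": 0,"rx": 0,"ry": 0,"rz": 0,"claw": 1},
  {"x": 0,"y": 0,"z": 0,"rx": 0,"ry": 0,"rz": 0,"claw": 1},
])

```text
time_s: 5.4
tcp_pos: [0.4833, -0.0034, 0.0516]
tool_rot: [[0.469, 0.868, 0.164], [-0.815, 0.497, -0.299], [-0.341, 0.007, 0.94]]
wrist_force: [0.1, -0.2, 0.9]
opening: 0.0001
```

```bash
python3 st.py
python3 - <<'E'
from h import *
im=cam("top")
c=im["color"][160:240,220:370,::-1];cv2.imwrite("pics/t5.png",cv2.resize(c,None,fx=5,fy=5,interpolation=cv2.INTER_CUBIC))
E
```

```text
5.4 tcp [ 0.4833 -0.0034  0.0516] op 0.0001 F [ 0.1 -0.2  0.9] q [ 0.55  0.61 -0.77  0.26 -1.22  1.65]
[[0.47, 0.87, 0.16], [-0.81, 0.5, -0.3], [-0.34, 0.01, 0.94]]
```

View pics/t5.png

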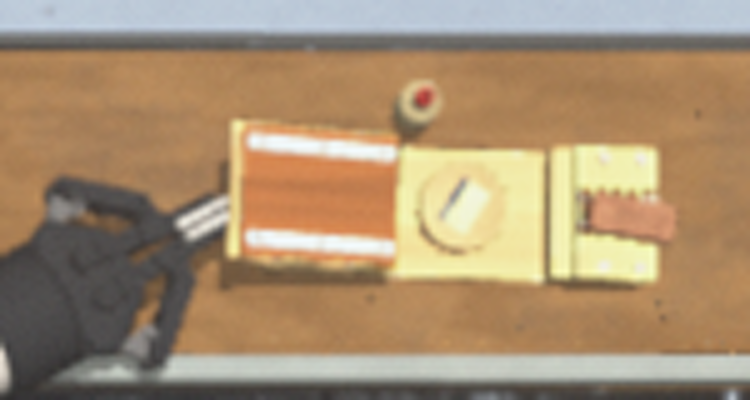

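Request:
play_rows([
  {"x": 0,"y": 0,"z": 0.005,"rx": 0,"ry": 0,"rz": 0,"claw": 1},
  {"x": 0,"y": 0,"z": 0.004,"rx": 0,"ry": 0,"rz": 0,"claw": 1},
  {"x": 0,"y": 0,"z": 0.003,"rx": 0,"ry": 0,"rz": 0,"claw": 1},
  {"x": 0,"y": 0,"z": 0.003,"rx": 0,"ry": 0,"rz": 0,"claw": 1},
  {"x": 0,"y": 0,"z": 0.003,"rx": 0,"ry": 0,"rz": 0,"claw": 1},
])

```text
time_s: 6.08
tcp_pos: [0.484, -0.0026, 0.07]
tool_rot: [[0.47, 0.868, 0.164], [-0.814, 0.497, -0.3], [-0.342, 0.008, 0.94]]
wrist_force: [1.3, -0.5, -2.7]
opening: -0.0003
```

```bash
cat > fl.py <<'E'
import sys
from h import *
im=cam("top")
c=im["color"][130:240,220:370,::-1];cv2.imwrite(f"pics/{sys.argv[1]}.png",cv2.resize(c,None,fx=5,fy=5,interpolation=cv2.INTER_CUBIC))
P=np.array([px2w(im,u,v) for u in range(266,300) for v in range(188,209)])
if len(sys.argv)>2:
    A=np.c_[P[:,:2],np.ones(len(P))];m=P[:,2]>.06
    for _ in range(8):
        k=np.linalg.lstsq(A[m],P[m,2],rcond=None)[0]; m=abs(P[:,2]-A@k)<.004
    print("flap angle",np.arctan(np.hypot(*k[:2])),m.sum())
E
python3 st.py; python3 fl.py t6 1
```

```text
6.08 tcp [ 0.484  -0.0026  0.07  ] op -0.0003 F [ 1.3 -0.5 -2.7] q [ 0.55  0.57 -0.77  0.3  -1.22  1.65]
[[0.47, 0.87, 0.16], [-0.81, 0.5, -0.3], [-0.34, 0.01, 0.94]]
flap angle 0.3989865581839784 681
```

View pics/t6.png

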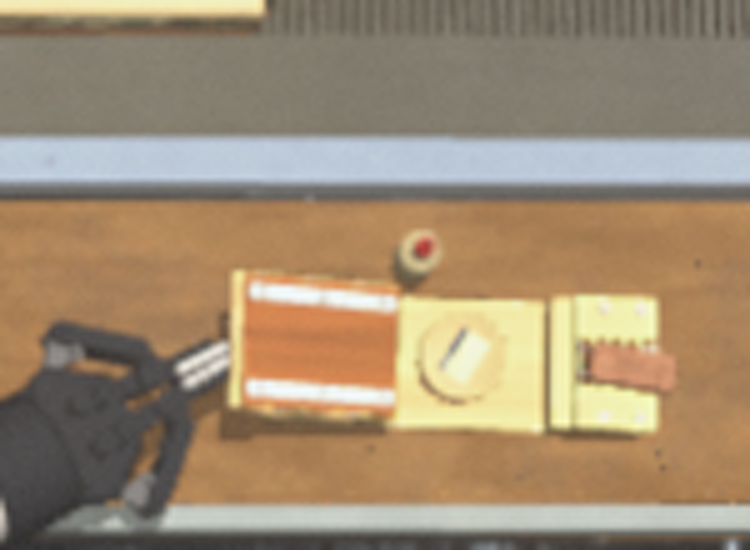

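```bash
cat > plan.py <<'E'
import numpy as np, itertools, sys
from scipy.spatial.transform import Rotation as Rn
h=np.array([.4745,-.079,.047]); xb=np.array([.9995,-.03,0]);yb=np.array([.03,.9995,0]);zb=np.array([0,0,1.])
def plan(ths, elevs, T0,R0,a0,tip=-.022,hz=.008,hy=.010,r=.093,ax=np.array([.866,.5,0]),xoff=0.,off=-.002):
    prev=T0;out=[]
    for th,a in zip(np.radians(ths),elevs):
        R=Rn.from_rotvec(ax*np.radians(a-a0)).as_matrix()@R0
        e=np.cos(th)*yb+np.sin(th)*zb; p=-np.sin(th)*yb+np.cos(th)*zb
        C=[R@np.array([tip,sy*hy,sz*hz]) for sy in(-1,1) for sz in(-1,1)]
        s=max(c@p for c in C)
        # mean of corners within 3mm
        cm=np.mean([c for c in C if c@p>s-.003],axis=0)
        T=h+ p*(off-s)+ e*(r-cm@e)+ xb*(xoff-cm@xb)
        out.append((T,R)); 
    return out
E
python3 - <<'E'
from plan import *; from h import *
o=ctrl.get_obs();T0=np.array(o["tcp_pos"]);R0=np.array(o["tool_rot"])
ths=[22.9]+list(range(28,68,4)); 
for hz in(.004,.008):
  out=plan(ths,[20]*len(ths),T0,R0,20,hz=hz);pr=T0
  for th,(T,R) in zip(ths,out): print(th,np.round(T*1000,1),np.round((T-pr)*1000,1));pr=T
E
```

```text
22.9 [495.4  -4.3  70.1] [11.4 -1.7 -0.2]
28 [495.3  -7.7  77.7] [-0.1 -3.4  7.5]
32 [495.3 -10.8  83.4] [-0.1 -3.1  5.7]
36 [495.1 -14.4  88.8] [-0.1 -3.5  5.5]
40 [495.  -18.2  94. ] [-0.1 -3.9  5.2]
44 [494.9 -22.5  99. ] [-0.1 -4.2  4.9]
48 [494.8 -27.  103.6] [-0.1 -4.6  4.6]
52 [494.6 -31.9 107.9] [-0.1 -4.9  4.3]
56 [494.5 -37.1 111.8] [-0.2 -5.2  3.9]
60 [494.3 -42.5 115.3] [-0.2 -5.4  3.6]
64 [494.1 -48.2 118.5] [-0.2 -5.7  3.2]
22.9 [494.8  -3.1  66.4] [10.8 -0.5 -3.9]
28 [494.7  -6.5  73.9] [-0.1 -3.4  7.5]
32 [494.6  -9.6  79.6] [-0.1 -3.1  5.7]
36 [494.5 -13.2  85.1] [-0.1 -3.5  5.5]
40 [494.4 -17.   90.3] [-0.1 -3.9  5.2]
44 [494.2 -21.3  95.2] [-0.1 -4.2  4.9]
48 [494.1 -25.8  99.8] [-0.1 -4.6  4.6]
52 [494.  -30.7 104.1] [-0.1 -4.9  4.3]
56 [493.8 -35.9 108. ] [-0.2 -5.2  3.9]
60 [493.6 -41.3 111.6] [-0.2 -5.4  3.6]
64 [493.5 -47.  114.8] [-0.2 -5.7  3.2]
```

Request:
play_rows([
  {"x": 0,"y": -0.0045,"z": 0.0075,"rx": 0,"ry": 0,"rz": 0,"claw": 1},
  {"x": 0,"y": -0.003,"z": 0.0055,"rx": 0,"ry": 0,"rz": 0,"claw": 1},
  {"x": 0,"y": -0.0035,"z": 0.0055,"rx": 0,"ry": 0,"rz": 0,"claw": 1},
  {"x": 0,"y": -0.004,"z": 0.005,"rx": 0,"ry": 0,"rz": 0,"claw": 1},
  {"x": 0,"y": -0.0045,"z": 0.005,"rx": 0,"ry": 0,"rz": 0,"claw": 1},
  {"x": 0,"y": -0.0045,"z": 0.0045,"rx": 0,"ry": 0,"rz": 0,"claw": 1},
])

```text
time_s: 6.88
tcp_pos: [0.484, -0.0271, 0.1036]
tool_rot: [[0.47, 0.868, 0.163], [-0.814, 0.497, -0.299], [-0.341, 0.008, 0.94]]
wrist_force: [-0.6, -0.0, -1.8]
opening: -0.0003
```

```bash
python3 st.py; python3 fl.py t7 1
```

```text
6.88 tcp [ 0.484  -0.0271  0.1036] op -0.0003 F [-0.6 -0.  -1.8] q [ 0.5   0.46 -0.84  0.2  -1.22  1.5 ]
[[0.47, 0.87, 0.16], [-0.81, 0.5, -0.3], [-0.34, 0.01, 0.94]]
flap angle 0.795890574401961 447
```

View pics/t7.png

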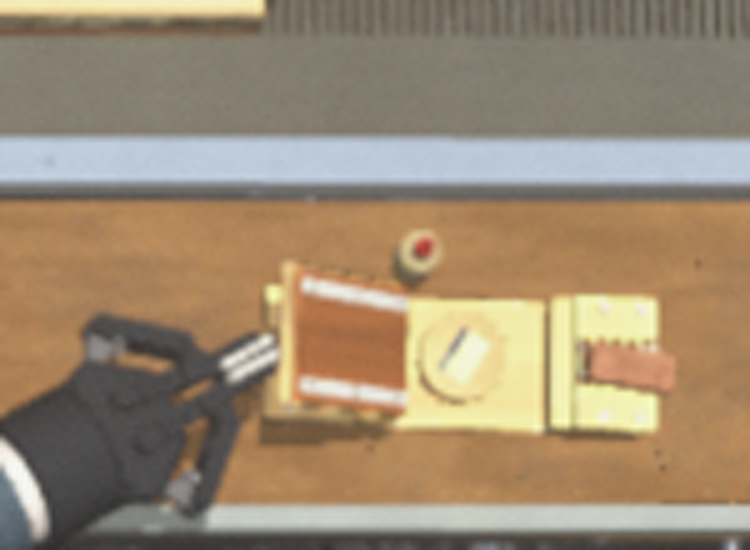

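Run:
```python
from plan import *; from h import *
o=ctrl.get_obs();T0=np.array(o["tcp_pos"]);R0=np.array(o["tool_rot"])
ths=list(range(48,176,5)); el=[max(20,min(85,t-44)) for t in ths]
out=plan(ths,el,T0,R0,20,hz=.004,tip=-.023,xoff=-.010);pr=T0
for th,a,(T,R) in zip(ths,el,out): print(th,a,np.round(T*1000,1),np.round((T-pr)*1000,1));pr=T
```

```text
48 20 [485.2 -27.6 103.3] [ 1.3 -0.1 -0.9]
53 20 [485.1 -33.7 108.6] [-0.2 -6.1  5.3]
58 20 [484.9 -40.3 113.3] [-0.2 -6.6  4.7]
63 20 [484.7 -47.3 117.5] [-0.2 -7.   4.1]
68 24 [484.  -53.9 119.6] [-0.6 -6.6  2.1]
73 29 [483.2 -60.4 120.8] [-0.8 -6.5  1.2]
78 34 [482.3 -67.1 121.5] [-0.9 -6.7  0.7]
83 39 [481.3 -73.8 121.6] [-1.  -6.7  0.1]
88 44 [480.3 -80.5 121.1] [-1.  -6.7 -0.5]
93 49 [479.2 -87.1 120.1] [-1.1 -6.6 -1. ]
98 54 [478.1 -93.7 118.5] [-1.1 -6.5 -1.6]
103 59 [ 476.9 -100.   116.4] [-1.2 -6.4 -2.1]
108 64 [ 475.7 -106.2  113.7] [-1.2 -6.2 -2.7]
113 69 [ 474.5 -112.2  110.5] [-1.2 -5.9 -3.2]
118 74 [ 473.2 -117.8  106.9] [-1.2 -5.7 -3.7]
123 79 [ 472.  -123.2  102.8] [-1.2 -5.3 -4.1]
128 84 [ 470.8 -128.1   98.2] [-1.2 -4.9 -4.5]
133 85 [ 470.4 -134.    93.1] [-0.4 -5.9 -5.1]
138 85 [ 470.2 -139.8   87.5] [-0.2 -5.8 -5.7]
143 85 [ 470.1 -145.1   81.3] [-0.2 -5.3 -6.1]
148 85 [ 469.9 -149.9   74.7] [-0.1 -4.7 -6.6]
153 85 [ 471.8 -156.9   69.2] [ 1.9 -7.1 -5.5]
158 85 [ 471.7 -160.6   61.7] [-0.1 -3.7 -7.5]
163 85 [ 471.6 -163.7   53.8] [-0.1 -3.  -7.8]
168 85 [ 462.8 -170.7   46.8] [-8.8 -7.  -7. ]
173 85 [ 462.8 -172.4   38.1] [-0.1 -1.7 -8.7]
```

Request:
play_rows([
  {"x": 0,"y": -0.006,"z": 0.005,"rx": 0,"ry": 0,"rz": 0,"claw": 1},
  {"x": 0,"y": -0.0065,"z": 0.0045,"rx": 0,"ry": 0,"rz": 0,"claw": 1},
  {"x": 0,"y": -0.007,"z": 0.004,"rx": 0,"ry": 0,"rz": 0,"claw": 1},
  {"x": 0,"y": -0.0065,"z": 0.002,"rx": 3.5,"ry": 2,"rz": 0,"claw": 1},
  {"x": -0.001,"y": -0.0065,"z": 0.001,"rx": 4.3,"ry": 2.5,"rz": 0,"claw": 1},
  {"x": -0.001,"y": -0.0065,"z": 0.0005,"rx": 4.3,"ry": 2.5,"rz": 0,"claw": 1},
])

```text
time_s: 7.68
tcp_pos: [0.4819, -0.0659, 0.1205]
tool_rot: [[0.414, 0.868, 0.273], [-0.718, 0.496, -0.489], [-0.56, 0.006, 0.829]]
wrist_force: [-0.7, 1.4, -1.7]
opening: 0.0002
```

```bash
python3 st.py; python3 fl.py t8
```

```text
7.67 tcp [ 0.4819 -0.0659  0.1205] op 0.0002 F [-0.7  1.4 -1.7] q [ 0.31  0.2  -0.9   0.18 -0.94  1.21]
[[0.41, 0.87, 0.27], [-0.72, 0.5, -0.49], [-0.56, 0.01, 0.83]]
```

View pics/t8.png

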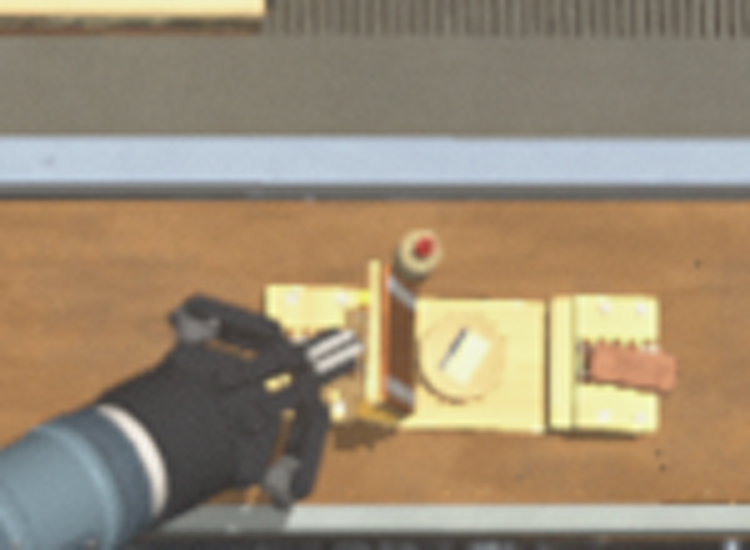

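Request:
play_rows([
  {"x": -0.001,"y": -0.0067,"z": 0,"rx": 4.3,"ry": 2.5,"rz": 0,"claw": 1},
  {"x": -0.001,"y": -0.0067,"z": -0.0005,"rx": 4.3,"ry": 2.5,"rz": 0,"claw": 1},
  {"x": -0.001,"y": -0.0066,"z": -0.001,"rx": 4.3,"ry": 2.5,"rz": 0,"claw": 1},
  {"x": -0.001,"y": -0.0065,"z": -0.0016,"rx": 4.3,"ry": 2.5,"rz": 0,"claw": 1},
  {"x": -0.001,"y": -0.0064,"z": -0.002,"rx": 4.3,"ry": 2.5,"rz": 0,"claw": 1},
  {"x": -0.001,"y": -0.0062,"z": -0.0027,"rx": 4.3,"ry": 2.5,"rz": 0,"claw": 1},
])

```text
time_s: 8.48
tcp_pos: [0.4759, -0.1053, 0.1126]
tool_rot: [[0.219, 0.87, 0.442], [-0.383, 0.494, -0.781], [-0.897, 0.001, 0.441]]
wrist_force: [-0.6, 1.3, 0.4]
opening: 0.0001
```

```bash
python3 st.py; python3 fl.py t9
```

```text
8.47 tcp [ 0.4759 -0.1053  0.1126] op 0.0001 F [-0.6  1.3  0.4] q [-0.1   0.06 -0.69  0.54 -0.37  0.91]
[[0.22, 0.87, 0.44], [-0.38, 0.49, -0.78], [-0.9, 0.0, 0.44]]
```

View pics/t9.png

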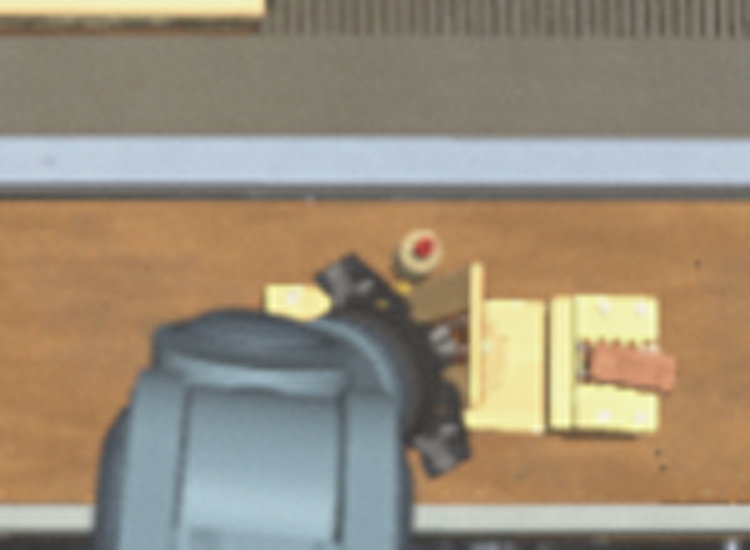

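Request:
play_rows([
  {"x": -0.001,"y": -0.006,"z": -0.0032,"rx": 4.3,"ry": 2.5,"rz": 0,"claw": 1},
  {"x": -0.001,"y": -0.0057,"z": -0.0037,"rx": 4.3,"ry": 2.5,"rz": 0,"claw": 1},
  {"x": -0.001,"y": -0.0053,"z": -0.0041,"rx": 4.3,"ry": 2.5,"rz": 0,"claw": 1},
  {"x": -0.001,"y": -0.0049,"z": -0.0045,"rx": 4.3,"ry": 2.5,"rz": 0,"claw": 1},
  {"x": 0,"y": -0.0058,"z": -0.005,"rx": 0.8,"ry": 0.5,"rz": 0,"claw": 1},
  {"x": 0,"y": -0.0058,"z": -0.0057,"rx": 0,"ry": 0,"rz": 0,"claw": 1},
  {"x": 0,"y": -0.0053,"z": -0.0061,"rx": 0,"ry": 0,"rz": 0,"claw": 1},
  {"x": 0,"y": -0.005,"z": -0.0066,"rx": 0,"ry": 0,"rz": 0,"claw": 1},
])

```text
time_s: 9.52
tcp_pos: [0.4718, -0.1485, 0.0731]
tool_rot: [[0.045, 0.869, 0.492], [-0.084, 0.495, -0.865], [-0.995, -0.003, 0.095]]
wrist_force: [-0.5, 0.4, 0.8]
opening: 0.0002
```

```bash
python3 st.py; python3 fl.py t10
python3 - <<'E'
from h import *
im=cam("scene");c=im["color"][100:240,230:400,::-1];cv2.imwrite("pics/s10.png",cv2.resize(c,None,fx=4,fy=4,interpolation=cv2.INTER_CUBIC))
E
```

```text
9.53 tcp [ 0.4718 -0.1485  0.0731] op 0.0002 F [-0.5  0.4  0.8] q [-0.39  0.24 -0.47  0.78 -0.06  0.66]
[[0.04, 0.87, 0.49], [-0.08, 0.49, -0.87], [-1.0, -0.0, 0.09]]
```

View pics/t10.png

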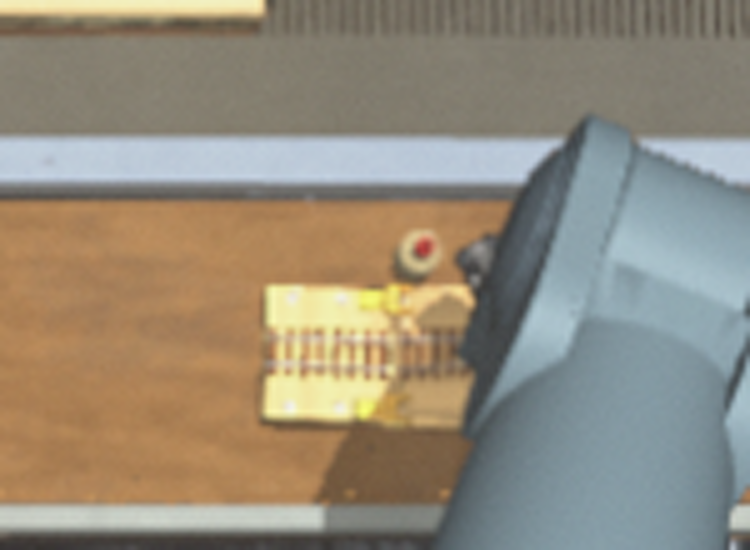

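View pics/s10.png

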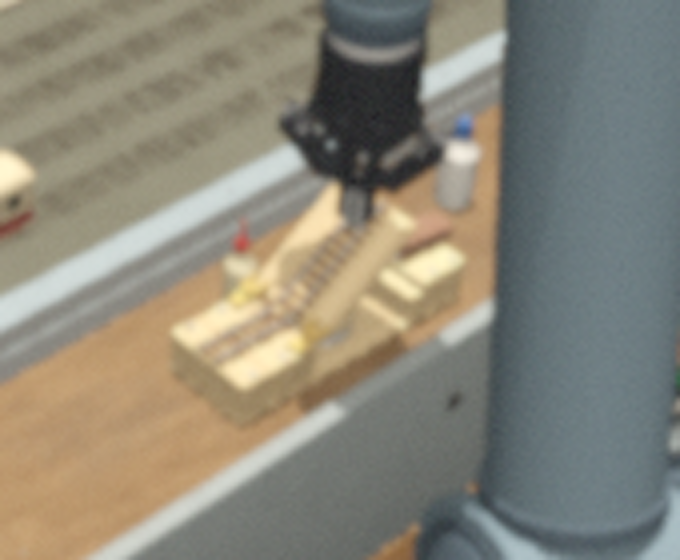

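Request:
play_rows([
  {"x": 0,"y": -0.005,"z": -0.0065,"rx": 0,"ry": 0,"rz": 0,"claw": 1},
  {"x": 0,"y": -0.004,"z": -0.007,"rx": 0,"ry": 0,"rz": 0,"claw": 1},
  {"x": 0,"y": -0.004,"z": -0.007,"rx": 0,"ry": 0,"rz": 0,"claw": 1},
  {"x": 0,"y": -0.003,"z": -0.006,"rx": 0,"ry": 0,"rz": 0,"claw": 1},
  {"x": 0,"y": -0.003,"z": -0.005,"rx": 0,"ry": 0,"rz": 0,"claw": 1},
])

```text
time_s: 10.25
tcp_pos: [0.4721, -0.1679, 0.0416]
tool_rot: [[0.044, 0.87, 0.492], [-0.083, 0.494, -0.866], [-0.996, -0.003, 0.094]]
wrist_force: [-0.0, 0.8, 2.3]
opening: 0.0
```

```bash
python3 st.py
python3 - <<'E'
from h import *
im=cam("scene");c=im["color"][100:240,230:400,::-1];cv2.imwrite("pics/s11.png",cv2.resize(c,None,fx=4,fy=4,interpolation=cv2.INTER_CUBIC))
E
```

```text
10.25 tcp [ 0.4721 -0.1679  0.0416] op 0.0 F [-0.   0.8  2.3] q [-0.43  0.29 -0.5   0.71 -0.06  0.62]
[[0.04, 0.87, 0.49], [-0.08, 0.49, -0.87], [-1.0, -0.0, 0.09]]
```

View pics/s11.png

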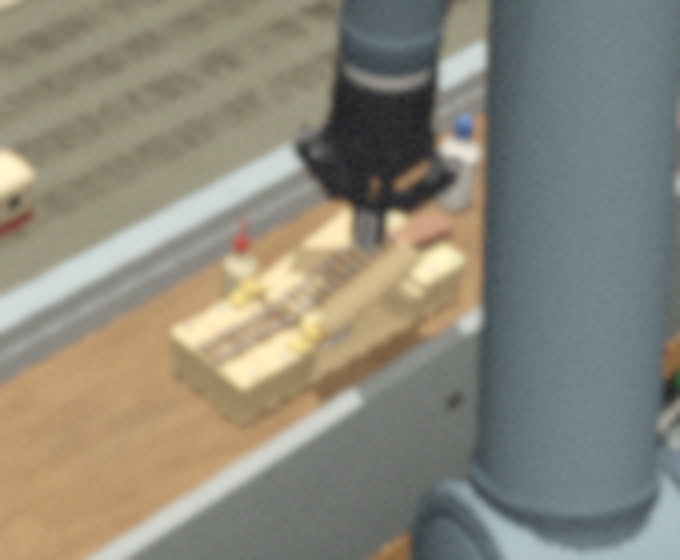

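Request:
play_rows([
  {"x": 0,"y": -0.001,"z": -0.003,"rx": 0,"ry": 0,"rz": 0,"claw": 1},
  {"x": 0,"y": -0.001,"z": -0.003,"rx": 0,"ry": 0,"rz": 0,"claw": 1},
  {"x": 0,"y": 0,"z": -0.003,"rx": 0,"ry": 0,"rz": 0,"claw": 1},
  {"x": 0,"y": 0,"z": -0.002,"rx": 0,"ry": 0,"rz": 0,"claw": 1},
])

```text
time_s: 10.8
tcp_pos: [0.4723, -0.17, 0.0311]
tool_rot: [[0.045, 0.87, 0.492], [-0.084, 0.494, -0.866], [-0.995, -0.003, 0.095]]
wrist_force: [-0.1, -1.0, 1.4]
opening: -0.0001
```

Request:
play_rows([
  {"x": 0,"y": 0,"z": -0.0015,"rx": 0,"ry": 0,"rz": 0,"claw": 1},
  {"x": 0,"y": 0,"z": -0.001,"rx": 0,"ry": 0,"rz": 0,"claw": 1},
])

```text
time_s: 11.05
tcp_pos: [0.4723, -0.1698, 0.0286]
tool_rot: [[0.045, 0.87, 0.492], [-0.084, 0.494, -0.866], [-0.995, -0.002, 0.095]]
wrist_force: [0.3, -1.2, 0.4]
opening: 0.0002
```

```bash
python3 st.py
python3 - <<'E'
from h import *
im=cam("scene");c=im["color"][120:220,255:375,::-1];cv2.imwrite("pics/s12.png",cv2.resize(c,None,fx=6,fy=6,interpolation=cv2.INTER_CUBIC))
E
```

```text
11.05 tcp [ 0.4723 -0.1698  0.0286] op 0.0002 F [ 0.3 -1.2  0.4] q [-0.43  0.31 -0.52  0.67 -0.06  0.62]
[[0.04, 0.87, 0.49], [-0.08, 0.49, -0.87], [-1.0, -0.0, 0.09]]
```

View pics/s12.png

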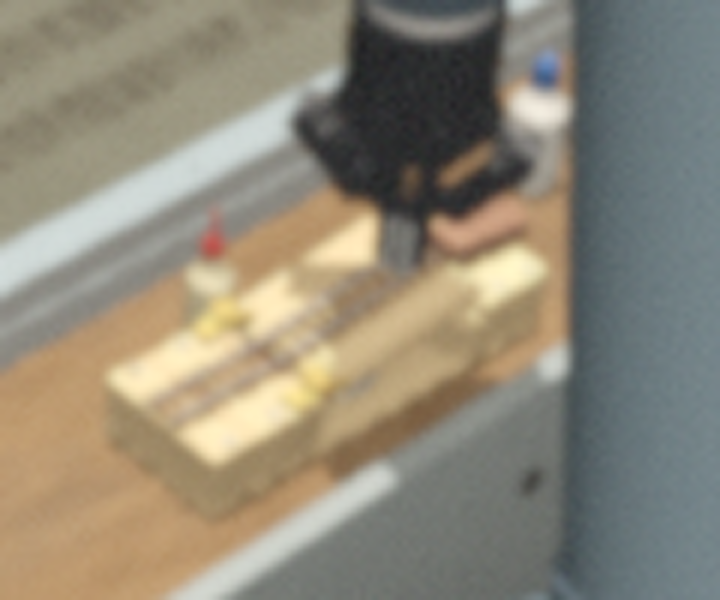

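Request:
play_rows([
  {"x": 0,"y": 0,"z": -0.001,"rx": 0,"ry": 0,"rz": 0,"claw": 1},
  {"x": 0,"y": 0,"z": -0.001,"rx": 0,"ry": 0,"rz": 0,"claw": 1},
])

```text
time_s: 11.35
tcp_pos: [0.4723, -0.1697, 0.0266]
tool_rot: [[0.045, 0.87, 0.492], [-0.083, 0.494, -0.866], [-0.996, -0.002, 0.095]]
wrist_force: [1.0, -0.4, 0.7]
opening: 0.0002
```

Request:
play_rows([
  {"x": 0,"y": 0,"z": -0.001,"rx": 0,"ry": 0,"rz": 0,"claw": 1},
  {"x": 0,"y": 0,"z": -0.001,"rx": 0,"ry": 0,"rz": 0,"claw": 1},
])

```text
time_s: 11.6
tcp_pos: [0.4722, -0.1696, 0.0245]
tool_rot: [[0.045, 0.87, 0.492], [-0.083, 0.494, -0.866], [-0.996, -0.002, 0.094]]
wrist_force: [-0.9, -0.7, 1.5]
opening: -0.0
```

Request:
play_rows([
  {"x": 0,"y": 0,"z": -0.001,"rx": 0,"ry": 0,"rz": 0,"claw": 1},
])

```text
time_s: 11.72
tcp_pos: [0.4722, -0.1697, 0.0236]
tool_rot: [[0.045, 0.87, 0.492], [-0.083, 0.494, -0.866], [-0.996, -0.002, 0.094]]
wrist_force: [-0.1, -1.2, 1.0]
opening: -0.0003
```

Request:
play_rows([
  {"x": 0,"y": 0,"z": -0.001,"rx": 0,"ry": 0,"rz": 0,"claw": 1},
])

```text
time_s: 11.85
tcp_pos: [0.4722, -0.1696, 0.0225]
tool_rot: [[0.045, 0.87, 0.492], [-0.083, 0.494, -0.866], [-0.996, -0.002, 0.094]]
wrist_force: [-0.0, -0.8, 1.4]
opening: 0.0
```

Request:
play_rows([
  {"x": 0,"y": 0,"z": -0.001,"rx": 0,"ry": 0,"rz": 0,"claw": 1},
])

```text
time_s: 11.98
tcp_pos: [0.4722, -0.1697, 0.0215]
tool_rot: [[0.045, 0.87, 0.492], [-0.083, 0.494, -0.866], [-0.996, -0.002, 0.094]]
wrist_force: [-0.2, -1.8, 1.0]
opening: -0.0004
```

Request:
play_rows([
  {"x": 0,"y": 0,"z": -0.001,"rx": 0,"ry": 0,"rz": 0,"claw": 1},
])

```text
time_s: 12.1
tcp_pos: [0.4721, -0.1697, 0.0205]
tool_rot: [[0.044, 0.87, 0.492], [-0.083, 0.494, -0.866], [-0.996, -0.002, 0.094]]
wrist_force: [-0.4, -0.9, 0.4]
opening: -0.0001
```

Request:
play_rows([
  {"x": 0,"y": 0,"z": -0.001,"rx": 0,"ry": 0,"rz": 0,"claw": 1},
])

```text
time_s: 12.22
tcp_pos: [0.4722, -0.1696, 0.0195]
tool_rot: [[0.045, 0.87, 0.492], [-0.083, 0.494, -0.866], [-0.996, -0.002, 0.094]]
wrist_force: [0.2, -0.7, 1.4]
opening: 0.0002
```

```bash
python3 st.py
python3 - <<'E'
from h import *
im=cam("scene");c=im["color"][120:220,255:375,::-1];cv2.imwrite("pics/s13.png",cv2.resize(c,None,fx=6,fy=6,interpolation=cv2.INTER_CUBIC))
E
```

```text
12.22 tcp [ 0.4722 -0.1696  0.0195] op 0.0002 F [ 0.2 -0.7  1.4] q [-0.43  0.32 -0.53  0.65 -0.06  0.62]
[[0.04, 0.87, 0.49], [-0.08, 0.49, -0.87], [-1.0, -0.0, 0.09]]
```

View pics/s13.png

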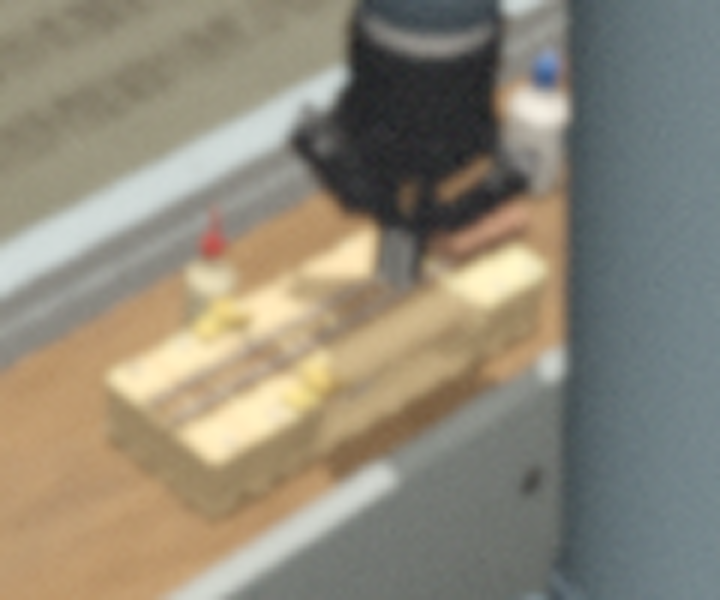

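Request:
play_rows([
  {"x": 0,"y": 0,"z": -0.001,"rx": 0,"ry": 0,"rz": 0,"claw": 1},
])

```text
time_s: 12.4
tcp_pos: [0.4721, -0.1695, 0.0186]
tool_rot: [[0.044, 0.87, 0.492], [-0.083, 0.494, -0.866], [-0.996, -0.002, 0.094]]
wrist_force: [0.6, 0.8, 5.3]
opening: -0.0001
```

Request:
play_rows([
  {"x": 0,"y": 0,"z": -0.001,"rx": 0,"ry": 0,"rz": 0,"claw": 1},
])

```text
time_s: 12.52
tcp_pos: [0.4723, -0.1696, 0.0183]
tool_rot: [[0.045, 0.87, 0.492], [-0.083, 0.494, -0.866], [-0.996, -0.002, 0.095]]
wrist_force: [-3.6, 1.5, 14.0]
opening: 0.0
```

Request:
play_rows([
  {"x": 0,"y": 0,"z": -0.001,"rx": 0,"ry": 0,"rz": 0,"claw": 1},
])

```text
time_s: 12.65
tcp_pos: [0.4724, -0.1697, 0.0181]
tool_rot: [[0.045, 0.869, 0.492], [-0.084, 0.494, -0.865], [-0.995, -0.002, 0.095]]
wrist_force: [-6.5, 3.5, 22.2]
opening: 0.0003
```

Request:
play_rows([
  {"x": 0,"y": 0,"z": 0.004,"rx": 0,"ry": 0,"rz": 0,"claw": 1},
  {"x": 0,"y": 0,"z": 0.02,"rx": 0,"ry": 0,"rz": 0,"claw": 1},
  {"x": 0,"y": 0,"z": 0.04,"rx": 0,"ry": 0,"rz": 0,"claw": 1},
  {"x": 0,"y": 0,"z": 0.05,"rx": 0,"ry": 0,"rz": 0,"claw": 1},
  {"x": 0,"y": 0,"z": 0.05,"rx": 0,"ry": 0,"rz": 0,"claw": 1},
  {"x": -0.02,"y": -0.05,"z": 0.03,"rx": 0,"ry": 0,"rz": 0,"claw": 1},
  {"x": -0.04,"y": -0.05,"z": 0,"rx": 0,"ry": 0,"rz": 0,"claw": 1},
  {"x": -0.04,"y": -0.05,"z": 0,"rx": 0,"ry": 0,"rz": 0,"claw": 1},
  {"x": -0.04,"y": -0.05,"z": 0,"rx": 0,"ry": 0,"rz": 0,"claw": 1},
  {"x": 0,"y": 0,"z": 0,"rx": 0,"ry": 0,"rz": 0,"claw": 1},
])

```text
time_s: 13.9
tcp_pos: [0.3321, -0.3687, 0.2101]
tool_rot: [[0.043, 0.873, 0.485], [-0.083, 0.487, -0.869], [-0.996, -0.003, 0.094]]
wrist_force: [0.2, 0.2, 0.5]
opening: -0.0001
```

```bash
python3 st.py; python3 fl.py t14
python3 - <<'E'
from h import *
im=cam("scene");c=im["color"][120:220,255:375,::-1];cv2.imwrite("pics/s14.png",cv2.resize(c,None,fx=6,fy=6,interpolation=cv2.INTER_CUBIC))
a=cam("top")
P=np.array([px2w(a,u,v) for u in range(300,328) for v in list(range(189,194))+list(range(204,209))])
A=np.c_[P[:,:2],np.ones(len(P))];k=np.linalg.lstsq(A,P[:,2],rcond=None)[0];print("plane",k,"z@-.09,-.18",[k@[.4745,y,1] for y in(-.09,-.18)])
P=np.array([px2w(a,u,v) for u in list(range(272,292))+list(range(338,350)) for v in list(range(189,194))+list(range(204,209))]);print("fixed tops",P[:100,2].mean(),P[-120:,2].mean())
E
```

```text
13.9 tcp [ 0.3321 -0.3687  0.2101] op -0.0001 F [0.2 0.2 0.5] q [-0.96  0.13 -0.24  1.11 -0.01  0.1 ]
[[0.04, 0.87, 0.49], [-0.08, 0.49, -0.87], [-1.0, -0.0, 0.09]]
plane [-0.00119718  0.00388664  0.04186498] z@-.09,-.18 [np.float64(0.04094711921023097), np.float64(0.04059732159758422)]
fixed tops 0.03506352633483463 0.04486744099211307
```

View pics/t14.png

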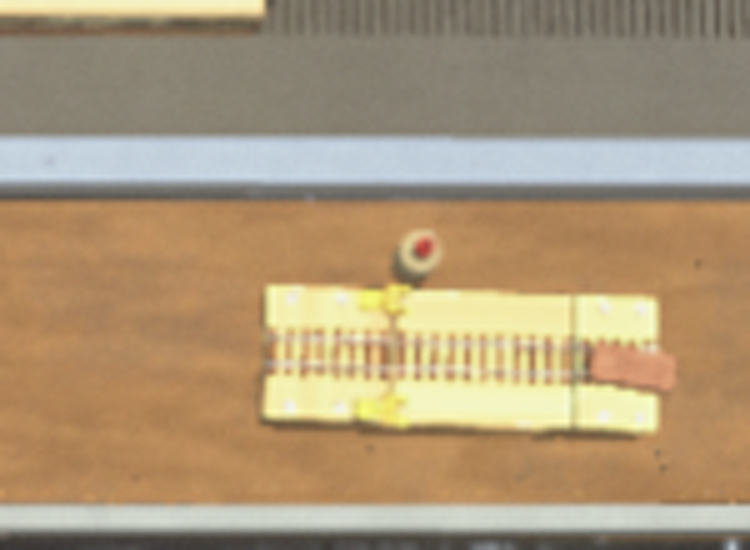

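View pics/s14.png

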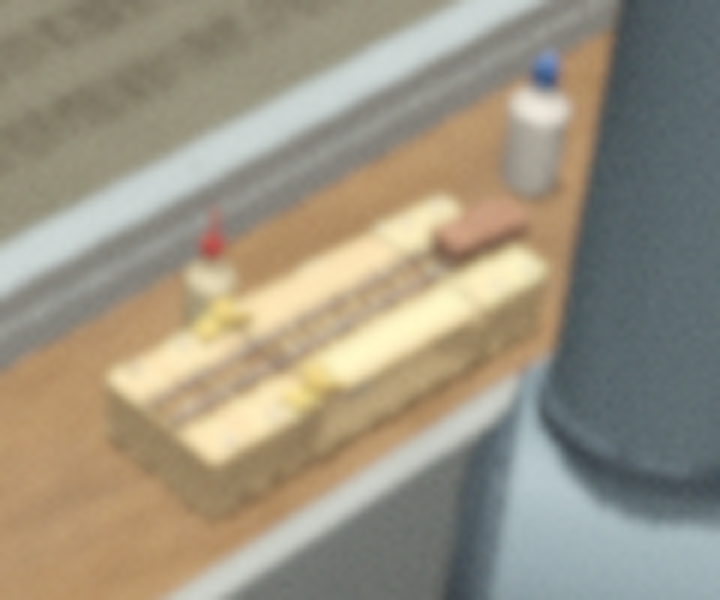

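```bash
python3 -c "
from workcell import ctrl
print(ctrl.finish_job())"
```

```text
the job is handed in; nothing more can be done
None
```

I pushed the flap up from under its free edge with the closed fingertips, took it over the hinge and pressed it down to its end stop. I then backed the arm well clear and handed the job in at about 14 s. No verdict was reported.

**Flap:** In the last pictures it lies flat. The slope fitted to the depth reading is about 0.004 rad. Its top is at 41 mm against a nominal 40 mm, and the rails line up with the fixed rails.

**Forces:** While the flap was moving, the wrist force at my checks stayed under about 4 N. It rose to about 22 N upward, 23 N in all, in the last press against the stop, below the 40 N limit. I never had the fingers either side of the flap.

**Other items:** The eraser and both bottles look unmoved and upright in the pictures. The tin is now hidden under the flap. It was still in place in the last picture where I could see it, just past upright. I did not measure or re-picture the pliers and rerailer at the end, but the arm's path stayed clear of them.

**Disagreements:**
- The visible fingertip lay about 20 to 25 mm behind the reported TCP, and contact with the flap confirmed this. I planned the moves from the visible tip.
- The averaged depth check on the approach block's top came out at 35 mm, though it should be 40 mm. I put this down to the sample reaching past the block's edge. The abutment sample read 45 mm, probably because it took in the rails and the eraser.

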